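Fetch the pastry cutter from the blocked drawer

ROBOT

A 6-joint arm with a two-finger parallel gripper is mounted at the origin on a cart in front of the work surface, level with it; the furniture and walls round the work are solid. World frame = base frame: x ahead of the robot, y to its left, z up, the work surface at z = 0. Lengths are in m, angles in rad, forces in N, time in s.
With the tool pointing down it reaches from about 0.35 to 0.95 m from the base axis. Payload 17.4 kg.
Tool frame: the origin (TCP) lies between the finger pads; the fingertips stand 17 mm ahead of it and the grasp point (between the pads) lies 2 mm behind it (manip.tip_extent is the distance from the TCP to the fingertips, in m); z points along the fingers, y is the line along which they close (so a half turn about z gives the same grasp; the last joint's range is limited). The gripper opens to 93 mm and grips with 3 to 60 N. Pads are 15 mm wide; open, the fingers measure 128 mm over their backs; the gripper's body (75 mm by 188 mm) begins 65 mm behind the grasp point.
Start: joints at [1.284, 0.116, 1.442, -0, 1.584, -0.038], TCP at [0.166, 0.654, 0.236] pointing down, gripper open.
Joint ranges: [-2.83, 2.83], [-0.83, 2.19], [0.07, 2.5], [-1.14, 4.28], [0.01, 3], [-2.97, 2.97]. Speed limits (rad/s): [1.89, 1.89, 2.22, 3.14, 3.14, 3.14].

INTERFACE

Orientations are given as a rotation vector (axis times angle).
In Python, from workcell import manip, vision gives the robot as it stands. The module is installed in compiled form; this text tells all that it offers.
- The arm moves only by the shell command python3 -m pendant 'ROWS'. ROWS is a JSON list of rows, 1 to 8 of them, each of 5 numbers: dx, dy, dz in m, then a turn about the tool's z in rad, then the finger opening in m; each row is the pose to reach, as a shift and turn from the pose commanded when the command began, along the tool's axes at that moment; what a row does not reach only later rows make up. A row lasts 1/12 s, in which the tool goes at most 0.0417 m and 0.125 rad, less where a joint would pass 70% of its speed; a pose out of reach is approached as far as the arm can. The fingers move at their own pace and stop on an object; the grip force is fixed at half the most. Time passes only in rows, so rows that do not move let the fingers close. It prints the time, the measured TCP pose, the force, the opening and the grip force at its end.
- manip.read_state(): the state, without advancing time (a new reading comes with each control period).
- vision.snapshot(name): name is "scene" or "side" or "wrist"; returns a dict with "color" (400x640x3 uint8, blue, green, red), "intrinsics" (3x3 intrinsics, pixels), "R" (3x3) and "t" (3): a world point X has camera coordinates R X + t; the wrist camera has in their place "hand_eye" (4x4, takes a point from camera to tool coordinates, whose origin is the TCP and whose axes are the flange's). Camera axes: x right, y down, z forward; pixel columns grow to the right and rows downward; lengths in m; the calibration is good to about 2 mm. A picture is of the moment at which its call begins: read the wrist's pose just before it. There is no depth.
- manip.job_done(): hands the job in; it is judged then, once.
The state is a dict: "t": time; "joint_positions": joint angles; "qvel": joint speeds; "effort": joint torques, N m; "position": TCP position; "tool_rot": TCP orientation; "contact_force": force on the tool from outside, world axes, zero at the start; "moment": the same for the moment, N m; "opening": finger opening in m; "grasp_force": force on a finger pad.
Only numpy, scipy, OpenCV 4.12 (cv2) and the standard library are available. Lean on these libraries where they do the work, as an engineer would, in place of code of your own. Each camera call takes 0.05 s, during which the arm holds its last target. There are 200 camera calls.

TASK

The fluted cutter is in the little steel drawer, which is only ajar because two spice jars and a sugar shaker stand in front of it. Move all three onto the sheet pan at the side, standing upright, pull the drawer well open, and set the cutter down flat in the middle of the wooden pastry board. Then push the drawer fully shut and put the jars and the shaker back, each upright in the very place where it stood at the start.

Things in the scene. Friction and masses are not known exactly. Their poses are not given: they have to be found in the camera images.
- unit: Fixed steel drawer unit, 190 (x, deep) x 220 (y, wide) x 66 (z, high) mm, closed on top, turned a little about z. Origin: centre of its underside; its front looks along its -x (to the robot), the edge at x = -95 mm. The jars and the shaker stand in a row along its y, at about x = -235 mm and y = -90, 0, 90 mm, in any order.
- drawer (a joint): How far the drawer is pulled out along the unit's -x, in m: 0 shut, 0.13 the stop; 0.036 to 0.044 at the start. About 1.2 N of friction; stays where left. Front panel 8 mm thick, 212 mm wide, top 60 mm above the worktop. Inside: floor 14 mm above the worktop, 198 mm wide, side walls up to 42 mm. From 0.10 on the cutter is clear of the unit's top.
- drawer_bar (a point): Middle of the drawer's bar pull, 38 mm above the worktop; it moves with the drawer. Round dark steel bar, 11 mm thick and 100 mm long along the unit's y, 35 mm in front of the panel; can be pinched from above with one finger before and one behind it.
- cutter: Loose fluted round metal cutter, 62 mm across, 28 mm high, 30 g, flat in the drawer just behind the front panel; at the start the rear half is under the unit's top and the front half shows. Origin: centre of its underside, z up. Can be gripped across its full width, from outside.
- board: Fixed pale wooden pastry board, 260 (x) x 170 (y) x 19 mm high, at the left or the right of the work. Origin: centre of its underside (on the worktop); the upper face is at z = 19 mm.
- pan: Fixed aluminium sheet pan, 280 (x) x 150 (y) mm, inner floor 3 mm above the worktop, rim 17 mm high, on the other side from the board. Origin: centre of its underside. There is room for the three things in a row along its x axis, 90 mm apart.
- jar_tall: Loose, stands upright in front of the drawer at the start. Origin: centre of its underside, z up. Taller spice jar, 42 x 42 mm, 106 mm high, squarish with a round screw cap (yellow); 110 g or so. Its sides face along its x and y axes.
- jar_short: Loose, stands upright in front of the drawer at the start. Origin: centre of its underside, z up. Shorter, thicker spice jar, 47 x 47 mm, 97 mm high, squarish with a round screw cap (red); 110 g or so. Its sides face along its x and y axes.
- shaker: Loose, stands upright in front of the drawer at the start. Origin: centre of its underside, z up. Round pale sugar shaker, body 64 mm across up to 66 mm, lid 68 mm across from 66 to 92 mm height, pierced top, the lid stays on; 170 g or so.
Not all that is in view belongs to the job. Leave any black, blue or purple look-alike of the jar_short alone.

How it is judged:
On the way, in this order (a step that is already met when the one before it is completed fails the run):
1. both jars and the shaker stand upright on the sheet pan, released (x of jar_tall in the frame of pan between -0.125 and 0.125 m and y of jar_tall in the frame of pan between -0.06 and 0.06 m and z of jar_tall in the frame of pan between 0 and 0.007 m and linear speed of each of jar_tall, jar_short, shaker below 0.02 m/s and angle between each of jar_tall, jar_short, shaker's own z axis and vertical below 0.1 rad and contact force between each of jar_tall, jar_short, shaker and the fingers below 0.05 N and x of jar_short in the frame of pan between -0.125 and 0.125 m and y of jar_short in the frame of pan between -0.06 and 0.06 m and z of jar_short in the frame of pan between 0 and 0.007 m and x of shaker in the frame of pan between -0.125 and 0.125 m and y of shaker in the frame of pan between -0.06 and 0.06 m and z of shaker in the frame of pan between 0 and 0.007 m), for 0.2 s.
2. the drawer is pulled open by at least 95 mm (value of joint drawer above 0.095 m), for 0.2 s.
3. the cutter lies flat in the middle of the board, released, while the three things still stand on the pan (all of step 1 and horizontal distance between cutter and board below 0.02 m and z of cutter in the frame of board between 0.016 and 0.022 m and linear speed of cutter below 0.02 m/s and angle between cutter's own z axis and vertical below 0.1 rad and contact force between cutter and the fingers below 0.05 N), for 0.2 s.
4. the drawer is fully shut, the three things still on the pan (all of step 1 and value of joint drawer below 0.006 m), for 0.2 s.
At the end, for the whole second after the job is handed in: The cutter lies flat on the wooden pastry board, its centre within 20 mm of the board's; the drawer is shut to within 6 mm; the tall jar, the short jar and the shaker each stand upright within 15 mm of where they stood at the start; all released and at rest (horizontal distance between cutter and board below 0.02 m and z of cutter in the frame of board between 0.016 and 0.022 m and linear speed of each of cutter, jar_tall, jar_short, shaker below 0.02 m/s and angle between each of cutter, jar_tall, jar_short, shaker's own z axis and vertical below 0.1 rad and contact force between each of cutter, jar_tall, jar_short, shaker and the fingers below 0.05 N and value of joint drawer below 0.006 m and distance of each of jar_tall, jar_short, shaker from where it was at the start of the episode below 0.015 m); the robot touches nothing.
It fails at once if a jar, the shaker or the cutter is tipped over (angle between any of jar_tall, jar_short, shaker, cutter's own z axis and vertical above 0.7 rad).
It also fails if it takes over 149 s, if anything falls off the work surface, if the arm or the gripper's body presses on something with over 40 N, if the wrist force passes 120 N, or if a joint passes its speed limit or range.

## Working session

There is one attempt and no reset: what is moved stays moved. The work goes in short steps, Python scripts to look and compute and a shell command to move; the robot and the scene stay as the last step left them, time stands still between calls to the robot, and variables do not carry over. Pictures are saved under pics/ and viewed, at most 17 in all, crops included, and the job is handed in when it is done.

```bash
mkdir -p pics; python3 - <<'E'
from workcell import manip, vision
import cv2,numpy as np
s=manip.read_state();print(s['t'],s['position'],s['tool_rot'],s['opening'],manip.tip_extent)
for n in('scene','side'):
    d=vision.snapshot(n);cv2.imwrite(f'pics/{n}0.png',d['color'])
    np.savez(f'{n}.npz',K=d['intrinsics'],R=d['R'],t=d['t']);print(n,-d['R'].T@d['t'])
d=vision.snapshot('wrist');print(d['hand_eye'].round(3),d['intrinsics'])
E
```

```text
0.0 [0.16616417 0.65404773 0.23492783] [-3.89826942e-01 -3.11708647e+00  1.69676452e-03] 0.09327900017144616 0.017
scene [ 0.06330548 -0.73895256  0.5479913 ]
side [-0.37647716 -0.60931469  0.95403865]
[[-0.    -0.958 -0.288  0.08 ]
 [ 1.    -0.     0.    -0.   ]
 [-0.    -0.288  0.958 -0.149]
 [ 0.     0.     0.     1.   ]] [[350.78425145   0.         316.54034982]
 [  0.         350.78425145 201.67840138]
 [  0.           0.           1.        ]]
```

View pics/scene0.png

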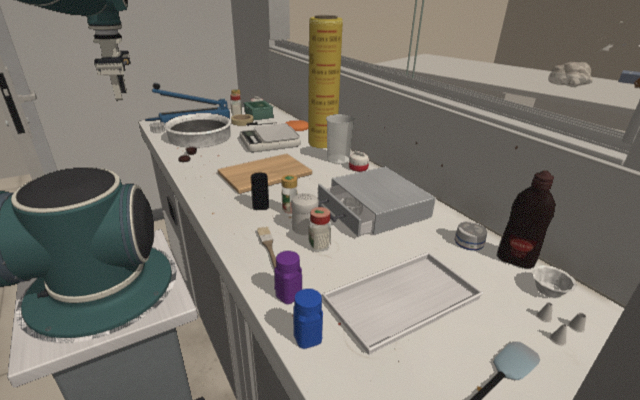

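View pics/side0.png

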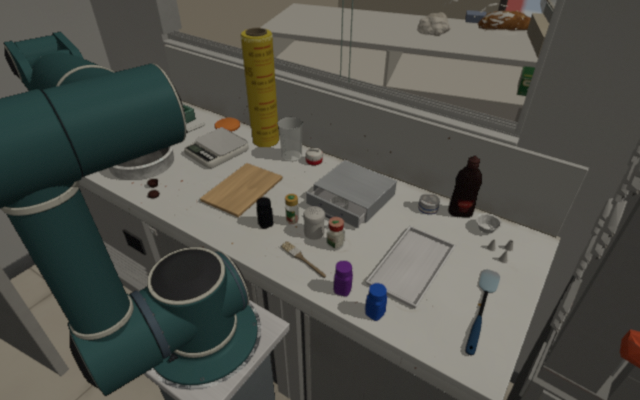

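Candidates (scene pixels):
- Red-capped jar at (319,229): jar_short.
- Yellowish-capped jar at (289,193): jar_tall.
- Pale round pot at (305,213): shaker.
- Look-alikes to leave alone: black (259,191), purple (288,277), blue (308,318), a red-lidded tub (359,160) and a far red-capped jar (236,103).

The pan is on the right and the board on the left. Next I'll get rough positions and a close crop.

```bash
cat > h.py <<'E'
from workcell import manip, vision
import cv2,numpy as np
from scipy.spatial.transform import Rotation as Ro
def ray(cam,uv,z):
    d=np.load(cam+'.npz');v=d['R'].T@np.linalg.inv(d['K'])@[*uv,1];c=-d['R'].T@d['t']
    return c+v*(z-c[2])/v[2]
def pose():
    s=manip.read_state();return np.array(s['position']),Ro.from_rotvec(s['tool_rot'])
def wshot(name):
    p,r=pose();d=vision.snapshot('wrist');cv2.imwrite(f'pics/{name}.png',d['color'])
    H=d['hand_eye'];R=(r.as_matrix()@H[:3,:3]);c=p+r.apply(H[:3,3])
    np.savez(name+'.npz',K=d['intrinsics'],R=R.T,t=-R.T@c);return d['color']
def go(x,y,z,yaw=None):
    "shift in tool axes to world target; yaw = world direction (rad) of tool y, mod pi"
    p,r=pose();d=r.inv().apply(np.array([x,y,z])-p);o=d.round(4).tolist()
    ty=r.apply([0,1,0]);a=np.arctan2(ty[1],ty[0])
    if yaw is not None:
        e=(yaw-a+np.pi/2)%np.pi-np.pi/2;o.append(round(-e,3))  # tool z down
    print('tool y at',round(a,3),'q6',round(manip.read_state()['joint_positions'][5],2),'shift',o)
E
python3 - <<'E'
from h import *
for n,c in [('side',dict(tall=(292,197,.1),shk=(314,212,.092),short=(336,222,.097),board=(242,189,.019),pan=(410,265,.003),unit=(352,184,.066))),('scene',dict(tall=(290,180,.106),shk=(305,197,.092),short=(320,212,.097),board=(265,172,.019),pan=(402,298,.003)))]:
    for k,v in c.items(): print(n,k,ray(n,v[:2],v[2]).round(3))
a=cv2.imread('pics/scene0.png')[130:290,220:460];b=cv2.imread('pics/side0.png')[150:290,240:450]
cv2.imwrite('pics/crop.png',np.vstack([cv2.resize(a,(450,300),interpolation=2),cv2.resize(b,(450,300),interpolation=2)]))
go(0.5,0.1,0.4,0)
E
```

```text
side tall [0.478 0.071 0.1  ]
side shk [ 0.464 -0.023  0.092]
side short [ 0.458 -0.107  0.097]
side board [0.496 0.309 0.019]
side pan [ 0.51  -0.336  0.003]
side unit [ 0.685 -0.029  0.066]
scene tall [0.465 0.057 0.106]
scene shk [ 0.467 -0.019  0.092]
scene short [ 0.458 -0.104  0.097]
scene board [0.5   0.303 0.019]
scene pan [ 0.512 -0.337  0.003]
tool y at 1.322 q6 -0.04 shift [-0.46, -0.455, -0.1645, np.float64(1.322)]
```

View pics/crop.png

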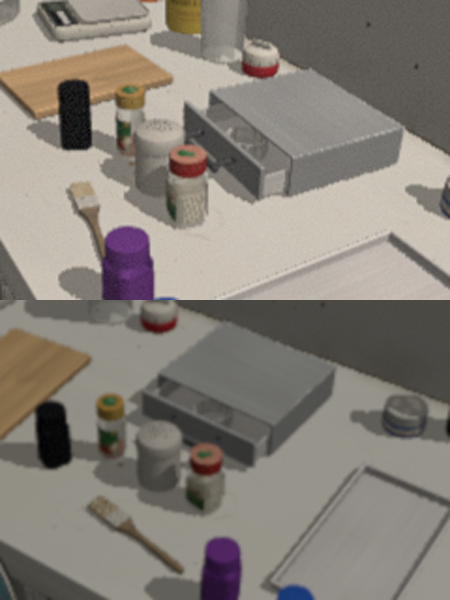

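The crop confirms the choice: yellow-capped jar, shaker, then red-capped jar stand from left to right in front of the ajar drawer, with the cutter visible inside. I'm moving above them for a wrist view.

```bash
python3 -m pendant '[[-0.22,-0.235,-0.165,0,0.09],[-0.22,-0.235,-0.165,0,0.09],[-0.22,-0.235,-0.165,0,0.09],[-0.22,-0.235,-0.165,0,0.09],[-0.22,-0.235,-0.165,0,0.09],[-0.22,-0.235,-0.165,0,0.09],[-0.22,-0.235,-0.165,0,0.09],[-0.22,-0.235,-0.165,0,0.09]]'
python3 -m pendant '[[-0.25,-0.268,0,0.5,0.09],[-0.25,-0.268,0,0.5,0.09],[-0.25,-0.268,0,0.5,0.09],[-0.25,-0.268,0,0.5,0.09],[-0.25,-0.268,0,0.5,0.09],[-0.25,-0.268,0,0.5,0.09],[-0.25,-0.268,0,0.5,0.09],[-0.25,-0.268,0,0.5,0.09]]'
python3 -c "
from h import *
go(.5,.05,.4,-0.08)"
```

```text
t: 0.82
position: [0.3096, 0.3926, 0.3885]
tool_rot: [0.389, 3.117, 0.0]
contact_force: [-0.3, -0.3, 0.7]
opening: 0.0901
grasp_force: 0.0
t: 1.48
position: [0.4701, 0.1001, 0.3878]
tool_rot: [1.149, 2.924, 0.0]
contact_force: [2.2, 0.6, -0.3]
opening: 0.0901
grasp_force: 0.0
tool y at 0.822 q6 -0.67 shift [-0.056, -0.0163, -0.0122, np.float64(0.902)]
```

```bash
python3 -m pendant '[[-0.056,-0.0163,-0.012,0.9,0.09],[-0.056,-0.0163,-0.012,0.9,0.09],[-0.056,-0.0163,-0.012,0.9,0.09],[-0.056,-0.0163,-0.012,0.9,0.09],[-0.056,-0.0163,-0.012,0.9,0.09],[-0.056,-0.0163,-0.012,0.9,0.09],[-0.056,-0.0163,-0.012,0.9,0.09],[-0.056,-0.0163,-0.012,0.9,0.09]]'
python3 -m pendant '[[0,0,0,0,0.09],[0,0,0,0,0.09]]'
python3 - <<'E'
from h import *
im=wshot('w1');print(manip.read_state()['joint_positions'],pose()[0])
cv2.imwrite('pics/w1b.png',cv2.resize(im,(800,500),interpolation=2))
E
```

```text
t: 2.15
position: [0.4996, 0.0521, 0.3995]
tool_rot: [-2.313, -2.126, 0.0]
contact_force: [0.1, 0.2, -0.1]
opening: 0.0897
grasp_force: 0.0
t: 2.32
position: [0.4996, 0.0522, 0.3996]
tool_rot: [-2.302, -2.138, 0.0]
contact_force: [-0.3, 1.0, 0.5]
opening: 0.09
grasp_force: 0.0
[ 5.32397731e-02 -2.53845066e-01  1.52968140e+00 -1.31265988e-05
  1.86587157e+00  1.27615274e-01] [0.49963078 0.05215798 0.39964899]
```

View pics/w1b.png

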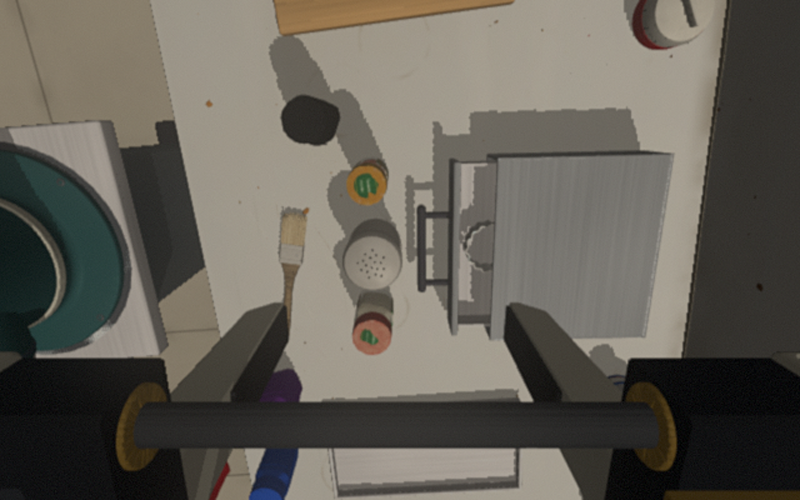

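The wrist view (×1.25) shows the tall cap at (367,185), the shaker top at (372,263), the red cap at (372,336), the bar from (421,207) to (421,289), and the unit top corners near (495,153), (674,153), (645,338) and (493,339).

```bash
python3 - <<'E'
from h import *
P=dict(tall=(367,185,.106),shk=(372,263,.092),short=(372,336,.097),bar1=(421,207,.043),bar2=(421,289,.043),u1=(495,153,.066),u2=(674,153,.066),u3=(645,338,.066),u4=(494,339,.066),pf1=(449,160,.06),pf2=(454,334,.06),panL=(330,400,.017),panR=(518,390,.017),cut=(487,246,.042),boardL=(277,34,.019),boardR=(512,4,.019))
for k,v in P.items(): print(k,ray('w1',(v[0]/1.25,v[1]/1.25),v[2]).round(4))
E
```

```text
tall [0.4724 0.0716 0.106 ]
shk [ 0.4688 -0.0157  0.092 ]
short [ 0.4614 -0.1015  0.097 ]
bar1 [0.5281 0.0328 0.043 ]
bar2 [ 0.5222 -0.0697  0.043 ]
u1 [0.6099 0.0902 0.066 ]
u2 [0.8021 0.076  0.066 ]
u3 [ 0.7907 -0.1447  0.066 ]
u4 [ 0.6068 -0.1325  0.066 ]
pf1 [0.5609 0.0859 0.06  ]
pf2 [ 0.5589 -0.1253  0.06  ]
panL [ 0.3855 -0.238   0.017 ]
panR [ 0.6497 -0.2412  0.017 ]
cut [ 0.6046 -0.0207  0.042 ]
boardL [0.3825 0.2319 0.019 ]
boardR [0.6397 0.2422 0.019 ]
```

Sizes check out: the jar row is 87 mm apart, the bar about 103 mm, the unit about 190×220, with a yaw of about -0.06. One more look, over the pan.

```bash
python3 -c "
from h import *
go(.48,-.15,.36,-0.06)"
python3 -m pendant '[[-0.2,0,0.03,0,0.09],[-0.2,0,0.03,0,0.09],[-0.2,0,0.03,0,0.09],[-0.2,0,0.03,0,0.09],[-0.2,0,0.03,0,0.09],[-0.2,0,0.03,0,0.09],[-0.2,0,0.03,0,0.09],[-0.2,0,0.03,0,0.09]]'
python3 - <<'E'
from h import *
im=wshot('w2');print(pose()[0])
cv2.imwrite('pics/w2b.png',cv2.resize(im,(800,500),interpolation=2))
E
```

```text
tool y at -0.074 q6 0.13 shift [-0.2031, -0.0045, 0.0397, np.float64(-0.014)]
t: 3.03
position: [0.4841, -0.1471, 0.3698]
tool_rot: [-2.305, -2.134, -0.0]
contact_force: [0.1, -0.0, -0.9]
opening: 0.0897
grasp_force: 0.0
[ 0.48420885 -0.14655153  0.37001869]
```

View pics/w2b.png

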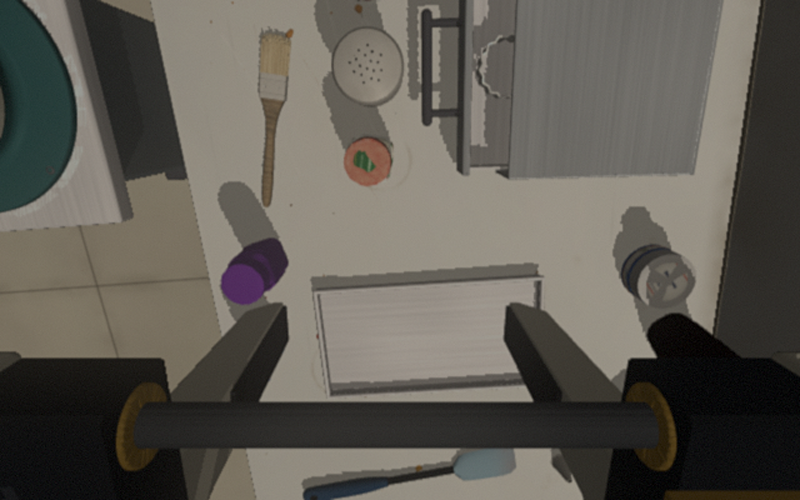

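The pan's outer corners are at (313,289), (543,276) and (328,395). The shaker top is at (368,66), the red cap at (368,161), the bar from (428,12) to (428,122), and the purple look-alike at (243,283).

```bash
python3 - <<'E'
from h import *
P=dict(shk=(368,66,.092),short=(368,161,.097),bar1=(428,12,.043),bar2=(428,122,.043),u4=(510,179,.066),u3=(695,174,.066),p1=(313,289,.017),p2=(543,276,.017),p3=(328,395,.017),pip=(243,283,.097))
for k,v in P.items(): print(k,ray('w2',(v[0]/1.25,v[1]/1.25),v[2]).round(4))
for uv in [(325,298),(432,257),(479,293),(369,343)]: print(ray('scene',uv,.017).round(3))
go(.4724,.0716,.16,-0.06)
E
```

```text
shk [ 0.4693 -0.0187  0.092 ]
short [ 0.4617 -0.1022  0.097 ]
bar1 [0.5297 0.0308 0.043 ]
bar2 [ 0.524  -0.0717  0.043 ]
u4 [ 0.6033 -0.134   0.066 ]
u3 [ 0.7921 -0.1435  0.066 ]
p1 [ 0.3742 -0.2573  0.017 ]
p2 [ 0.6552 -0.2619  0.017 ]
p3 [ 0.3743 -0.4083  0.017 ]
pip [ 0.3219 -0.2149  0.097 ]
[ 0.37  -0.273  0.017]
[ 0.648 -0.282  0.017]
[ 0.645 -0.413  0.017]
[ 0.378 -0.402  0.017]
tool y at -0.076 q6 -0.27 shift [0.2166, -0.0285, 0.21, np.float64(-0.016)]
```

Pan centre is (0.515, -0.335) with side lengths 281×151, which matches. I'll pick the short jar first, as it is nearest the pan.

```bash
python3 -c "
from h import *
go(.4617,-.102,.15,-0.06)"
python3 -m pendant '[[0.04,-0.026,0.215,-0.015,0.08],[0.04,-0.026,0.215,-0.015,0.08],[0.04,-0.026,0.215,-0.015,0.08],[0.04,-0.026,0.215,-0.015,0.08],[0.04,-0.026,0.215,-0.015,0.08],[0.04,-0.026,0.215,-0.015,0.08],[0.04,-0.026,0.215,-0.015,0.08]]'
python3 -c "
from h import *
go(.4617,-.102,.066,-0.06)"
```

```text
tool y at -0.076 q6 -0.27 shift [0.0427, -0.0259, 0.22, np.float64(-0.016)]
t: 3.67
position: [0.4603, -0.1038, 0.1526]
tool_rot: [-2.285, -2.151, 0.003]
contact_force: [0.5, -1.1, -0.1]
opening: 0.0801
grasp_force: 0.0
tool y at -0.06 q6 -0.22 shift [0.0018, 0.0016, 0.0866, np.float64(-0.0)]
```

```bash
python3 -m pendant '[[0.002,0.0015,0.03,0,0.08],[0.002,0.0015,0.06,0,0.08],[0.002,0.0015,0.087,0,0.08],[0.002,0.0015,0.087,0,0.08],[0.002,0.0015,0.087,0,0.08],[0.002,0.0015,0.087,0,0.03],[0.002,0.0015,0.087,0,0.03],[0.002,0.0015,0.087,0,0.03]]'
python3 -m pendant '[[0,0,0,0,0.03],[0,0,0,0,0.03],[0,0,0,0,0.03]]'
```

```text
t: 4.33
position: [0.4639, -0.1038, 0.0699]
tool_rot: [2.288, 2.149, 0.002]
contact_force: [0.3, 0.4, 0.3]
opening: 0.0646
grasp_force: 0.0
t: 4.58
position: [0.463, -0.1035, 0.0682]
tool_rot: [2.29, 2.15, 0.0]
contact_force: [0.1, -0.1, 4.6]
opening: 0.0471
grasp_force: 29.0
```

```bash
python3 -m pendant '[[0,0,-0.04,0,0.03],[0,0,-0.08,0,0.03],[0,0,-0.08,0,0.03],[0,0,-0.08,0,0.03]]'
python3 -c "
from h import *
print(ray('scene',(519,262),0),ray('scene',(471,246),0))
go(.605,-.335,.15,-0.02)"
```

```text
t: 4.92
position: [0.4638, -0.1037, 0.1499]
tool_rot: [2.288, 2.148, 0.003]
contact_force: [0.5, -0.3, -1.8]
opening: 0.0471
grasp_force: 29.1
[ 0.82926648 -0.37995225  0.        ] [ 0.78229245 -0.28254806  0.        ]
tool y at -0.063 q6 -0.21 shift [-0.2219, 0.1555, 0.0007, np.float64(-0.043)]
```

```bash
python3 -m pendant '[[-0.222,0.1555,0,-0.04,0.03],[-0.222,0.1555,0,-0.04,0.03],[-0.222,0.1555,0,-0.04,0.03],[-0.222,0.1555,0,-0.04,0.03],[-0.222,0.1555,0,-0.04,0.03],[-0.222,0.1555,0,-0.04,0.03],[-0.222,0.1555,0,-0.04,0.03],[-0.222,0.1555,0,-0.04,0.03]]'
python3 -m pendant '[[0,0,0.035,0,0.03],[0,0,0.06,0,0.03],[0,0,0.075,0,0.03],[0,0,0.075,0,0.03],[0,0,0.075,0,0.03]]'
python3 -c "
from h import *
go(.605,-.335,.0725,-0.02)"
```

```text
t: 5.58
position: [0.6047, -0.3379, 0.1446]
tool_rot: [-2.247, -2.191, 0.002]
contact_force: [-0.5, -0.2, -0.7]
opening: 0.0468
grasp_force: 29.1
t: 6.0
position: [0.6035, -0.3342, 0.0715]
tool_rot: [-2.245, -2.195, 0.001]
contact_force: [-0.4, 0.3, -0.2]
opening: 0.0456
grasp_force: 29.6
tool y at -0.023 q6 -0.52 shift [-0.0008, 0.0015, -0.001, np.float64(-0.003)]
```

```bash
python3 -m pendant '[[0,0,0.001,0,0.03],[0,0,0.001,0,0.03],[0,0,0.001,0,0.055],[0,0,0.001,0,0.075],[0,0,0.001,0,0.075],[0,0,0.001,0,0.075]]'
python3 -m pendant '[[0,0,-0.03,0,0.075],[0,0,-0.07,0,0.085],[0,0,-0.11,0,0.09],[0,0,-0.11,0,0.09],[0,0,-0.11,0,0.09]]'
python3 -c "
from h import *
go(.469,-.0175,.18,-0.06)"
```

```text
t: 6.5
position: [0.6042, -0.3348, 0.072]
tool_rot: [2.247, 2.196, 0.0]
contact_force: [-0.2, -0.1, 0.2]
opening: 0.0674
grasp_force: 0.0
t: 6.92
position: [0.6049, -0.3353, 0.1849]
tool_rot: [2.243, 2.192, 0.002]
contact_force: [-0.1, -0.1, -0.7]
opening: 0.0895
grasp_force: 0.0
tool y at -0.023 q6 -0.52 shift [0.3146, -0.1432, 0.0035, np.float64(0.037)]
```

```bash
python3 -m pendant '[[0.3146,-0.143,0,0.037,0.09],[0.3146,-0.143,0,0.037,0.09],[0.3146,-0.143,0,0.037,0.09],[0.3146,-0.143,0,0.037,0.09],[0.3146,-0.143,0,0.037,0.09],[0.3146,-0.143,0,0.037,0.09],[0.3146,-0.143,0,0.037,0.09],[0.3146,-0.143,0,0.037,0.09]]'
python3 -c "
from h import *
go(.469,-.0175,.13,-0.06)
im=wshot('w3')
cv2.imwrite('pics/w3b.png',cv2.resize(im,(800,500),interpolation=2))"
```

```text
t: 7.58
position: [0.4716, -0.0268, 0.1804]
tool_rot: [-2.287, -2.152, 0.001]
contact_force: [1.0, 0.4, 0.3]
opening: 0.09
grasp_force: 0.0
tool y at -0.061 q6 -0.05 shift [0.0091, -0.0031, 0.0504, np.float64(-0.001)]
```

View pics/w3b.png

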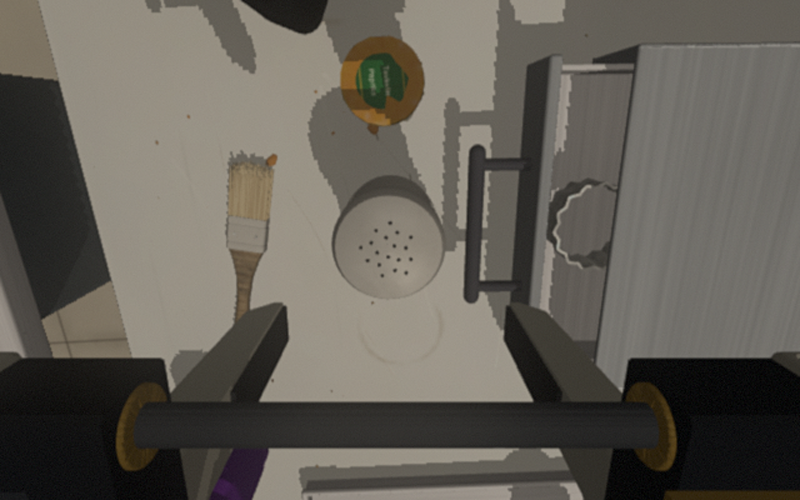

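Close view: shaker lid at (388,245), tall cap at (383,81), bar from (477,152) to (472,296). The faint ring near (400,325) is only a stain.

```bash
python3 - <<'E'
from h import *
P=dict(shk=(388,245,.092),tall=(383,81,.106),bar1=(477,150,.043),bar2=(472,297,.043),ring=(400,325,0))
for k,v in P.items(): print(k,ray('w3',(v[0]/1.25,v[1]/1.25),v[2]).round(4))
go(.468,-.0165,.077,-0.06)
E
```

```text
shk [ 0.4684 -0.0139  0.092 ]
tall [0.4718 0.0712 0.106 ]
bar1 [0.5273 0.0317 0.043 ]
bar2 [ 0.5231 -0.0692  0.043 ]
ring [ 0.4703 -0.109   0.    ]
tool y at -0.058 q6 -0.04 shift [0.0051, -0.0019, 0.1037, np.float64(0.002)]
```

```bash
python3 -m pendant '[[0.005,-0.001,0.03,0,0.092],[0.005,-0.001,0.06,0,0.092],[0.005,-0.001,0.085,0,0.092],[0.005,-0.001,0.103,0,0.092],[0.005,-0.001,0.103,0,0.092],[0.005,-0.001,0.103,0,0.092],[0.005,-0.001,0.103,0,0.05],[0.005,-0.001,0.103,0,0.05]]'
python3 -m pendant '[[0,0,0,0,0.05],[0,0,0,0,0.05],[0,0,0,0,0.05]]'
```

```text
t: 8.3
position: [0.4731, -0.0233, 0.08]
tool_rot: [2.286, 2.153, 0.002]
contact_force: [0.2, -0.4, -0.1]
opening: 0.0828
grasp_force: 0.0
t: 8.55
position: [0.4728, -0.0233, 0.0793]
tool_rot: [2.287, 2.153, 0.001]
contact_force: [1.0, -0.0, 2.0]
opening: 0.0649
grasp_force: 30.0
```

Opening reads 65 mm and the TCP sits about 7 mm off in y, so I'll reopen, check for reading noise, and regrip centred.

```bash
python3 -m pendant '[[0,0,0,0,0.08],[0,0,0,0,0.092],[0,0,0,0,0.092],[0,0,0,0,0.092]]'|sed -n 2p
python3 -m pendant '[[0,0,0,0,0.092],[0,0,0,0,0.092]]'|sed -n 2p
python3 -m pendant '[[0,0,0,0,0.092]]'|sed -n 2p
python3 -c "
from h import *
go(.4715,-.016,.077,-0.06)"
```

```text
position: [0.4725, -0.0232, 0.0786]
position: [0.4725, -0.0232, 0.0787]
position: [0.4725, -0.0232, 0.0787]
tool y at -0.06 q6 -0.04 shift [0.0071, -0.0014, 0.0017, np.float64(-0.0)]
```

```bash
python3 -m pendant '[[0.007,-0.001,0.002,0,0.092],[0.007,-0.001,0.002,0,0.092],[0.007,-0.001,0.002,0,0.05],[0.007,-0.001,0.002,0,0.05],[0.007,-0.001,0.002,0,0.05],[0.007,-0.001,0.002,0,0.05],[0.007,-0.001,0.002,0,0.05]]'
python3 -m pendant '[[0,0,0,0,0.05],[0,0,-0.04,0,0.05],[0,0,-0.07,0,0.05],[0,0,-0.07,0,0.05],[0,0,-0.07,0,0.05]]'
python3 -c "
from h import *
go(.515,-.335,.145,-0.02)"
```

```text
t: 9.72
position: [0.4719, -0.0162, 0.0768]
tool_rot: [2.287, 2.154, -0.0]
contact_force: [0.0, 0.5, -0.0]
opening: 0.0654
grasp_force: 30.0
t: 10.13
position: [0.4726, -0.0163, 0.148]
tool_rot: [2.286, 2.152, 0.003]
contact_force: [-0.4, 0.4, -1.9]
opening: 0.0649
grasp_force: 30.0
tool y at -0.06 q6 -0.03 shift [-0.3156, 0.0614, 0.0033, np.float64(-0.04)]
```

```bash
python3 -m pendant '[[-0.3156,0.0614,0,-0.04,0.05],[-0.3156,0.0614,0,-0.04,0.05],[-0.3156,0.0614,0,-0.04,0.05],[-0.3156,0.0614,0,-0.04,0.05],[-0.3156,0.0614,0,-0.04,0.05],[-0.3156,0.0614,0,-0.04,0.05],[-0.3156,0.0614,0,-0.04,0.05],[-0.3156,0.0614,0,-0.04,0.05]]'
python3 -m pendant '[[0,0,0,0,0.05],[0,0,0,0,0.05]]'
python3 -c "
from h import *
go(.515,-.335,.081,-0.02)"
```

```text
t: 10.8
position: [0.5135, -0.3378, 0.1445]
tool_rot: [-2.244, -2.196, 0.001]
contact_force: [0.5, 0.6, -0.8]
opening: 0.0651
grasp_force: 30.0
t: 10.97
position: [0.5135, -0.3359, 0.1443]
tool_rot: [-2.244, -2.195, 0.001]
contact_force: [-0.7, -0.1, -2.6]
opening: 0.0651
grasp_force: 30.0
tool y at -0.022 q6 -0.6 shift [0.0008, 0.0016, 0.0633, np.float64(-0.002)]
```

```bash
python3 -m pendant '[[0,0,0.03,0,0.05],[0,0,0.05,0,0.05],[0,0,0.06,0,0.05],[0,0,0.064,0,0.05],[0,0,0.064,0,0.05],[0,0,0.064,0,0.05]]'
python3 -m pendant '[[0,0,0.0005,0,0.072],[0,0,0.0005,0,0.076],[0,0,0.0005,0,0.076],[0,0,0.0005,0,0.076]]'
python3 -m pendant '[[0,0,-0.03,0,0.076],[0,0,-0.07,0,0.08],[0,0,-0.10,0,0.08],[0,0,-0.10,0,0.08],[0,0,-0.10,0,0.08]]'
python3 -c "
from h import *
go(.472,.0715,.18,-0.06)"
```

```text
t: 11.47
position: [0.5147, -0.3347, 0.0836]
tool_rot: [2.242, 2.199, 0.0]
contact_force: [0.0, 0.2, -0.9]
opening: 0.0652
grasp_force: 30.0
t: 11.8
position: [0.5145, -0.335, 0.0829]
tool_rot: [2.243, 2.198, 0.0]
contact_force: [-0.0, 0.0, -1.2]
opening: 0.0756
grasp_force: 0.0
t: 12.22
position: [0.5149, -0.3354, 0.1845]
tool_rot: [2.241, 2.196, 0.001]
contact_force: [-0.8, -0.0, -0.9]
opening: 0.0799
grasp_force: 0.0
tool y at -0.02 q6 -0.6 shift [0.4059, -0.0511, 0.0035, np.float64(0.04)]
```

```bash
python3 -m pendant '[[0.2,-0.05,0,0.04,0.08],[0.2,-0.05,0,0.04,0.08],[0.2,-0.05,0,0.04,0.08],[0.2,-0.05,0,0.04,0.08],[0.2,-0.05,0,0.04,0.08],[0.2,-0.05,0,0.04,0.08]]'|sed -n 2p
python3 -m pendant '[[0.205,0,0,0,0.08],[0.205,0,0,0,0.08],[0.205,0,0,0,0.08],[0.205,0,0,0,0.08],[0.205,0,0,0,0.08],[0.205,0,0,0,0.08],[0.205,0,0,0,0.08]]'|sed -n 2p
python3 -c "
from h import *
im=wshot('w4')
go(.472,.0715,.072,-0.06)"
```

```text
position: [0.4668, -0.1292, 0.1812]
position: [0.4802, 0.0722, 0.181]
tool y at -0.058 q6 0.15 shift [0.0001, -0.0082, 0.1091, np.float64(0.002)]
```

```bash
python3 -m pendant '[[0,-0.008,0,0,0.08],[0,-0.008,0.03,0,0.08],[0,-0.008,0.06,0,0.08],[0,-0.008,0.09,0,0.08],[0,-0.008,0.108,0,0.08],[0,-0.008,0.108,0,0.08],[0,-0.008,0.108,0,0.08]]'|sed -n 2p
python3 -m pendant '[[0,0,0,0,0.03],[0,0,0,0,0.03],[0,0,0,0,0.03],[0,0,0,0,0.03],[0,0,0,0,0.03]]'
python3 -m pendant '[[0,0,-0.04,0,0.03],[0,0,-0.07,0,0.03],[0,0,-0.07,0,0.03],[0,0,-0.07,0,0.03]]'
python3 -c "
from h import *
go(.425,-.335,.145,-0.02)"
```

```text
position: [0.472, 0.0701, 0.074]
t: 14.35
position: [0.4728, 0.0712, 0.0748]
tool_rot: [2.287, 2.153, 0.001]
contact_force: [-0.2, -0.3, -0.5]
opening: 0.0515
grasp_force: 0.0
t: 14.68
position: [0.4734, 0.0713, 0.146]
tool_rot: [2.285, 2.153, 0.004]
contact_force: [-0.4, 0.1, -0.2]
opening: 0.0307
grasp_force: 0.0
tool y at -0.06 q6 0.16 shift [-0.4085, -0.024, 0.0007, np.float64(-0.04)]
```

The fingers hadn't closed fully before the lift. I'll check the tall jar.

```bash
python3 -m pendant '[[0,0,-0.03,0,0.08],[0,0,-0.03,0,0.08],[0,0,-0.03,0,0.08],[0,0,-0.03,0,0.08],[0,0,-0.03,0,0.08],[0,0,-0.03,0,0.08],[0,0,-0.03,0,0.08]]'
python3 -c "
from h import *
im=wshot('w5');s=vision.snapshot('scene')['color'][130:330,220:480]
cv2.imwrite('pics/w5b.png',np.vstack([cv2.resize(im,(480,300),interpolation=3),cv2.resize(s,(390,300),interpolation=2)[:,:480].copy() if 0 else cv2.copyMakeBorder(cv2.resize(s,(390,300),interpolation=2),0,0,0,90,0)]))
go(.472,.0715,.072,-0.06)"
```

```text
t: 15.27
position: [0.4724, 0.0712, 0.1734]
tool_rot: [-2.287, -2.153, 0.001]
contact_force: [0.4, 0.2, 0.0]
opening: 0.0724
grasp_force: 0.0
tool y at -0.06 q6 0.16 shift [0.0003, -0.0004, 0.1018, np.float64(0.0)]
```

View pics/w5b.png

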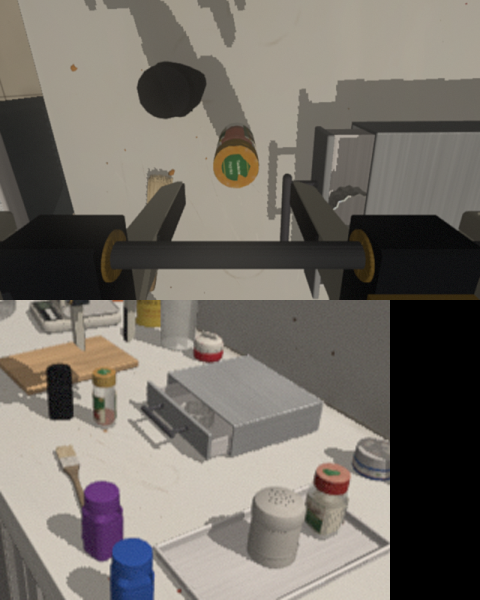

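The tall jar still stands untouched, with its cap at about (236,167) in the half-size view. The shaker and red jar stand upright on the pan. Regrasping.

```bash
python3 -c "
from h import *
print(ray('w5',(236*4/3,167*4/3),.106))"
python3 -m pendant '[[0,0,0.03,0,0.08],[0,0,0.06,0,0.08],[0,0,0.09,0,0.08],[0,0,0.102,0,0.08],[0,0,0.102,0,0.06],[0,0,0.102,0,0.03],[0,0,0.102,0,0.03],[0,0,0.102,0,0.03]]'|sed -n 2p
python3 -m pendant '[[0,0,0,0,0.03],[0,0,0,0,0.03],[0,0,0,0,0.03],[0,0,0,0,0.03]]'
```

```text
[0.47150546 0.07160918 0.106     ]
position: [0.4735, 0.0713, 0.0741]
t: 16.37
position: [0.4728, 0.0712, 0.0729]
tool_rot: [2.287, 2.154, 0.001]
contact_force: [-1.5, 0.7, 6.3]
opening: 0.0408
grasp_force: 30.0
```

```bash
python3 -m pendant '[[0,0,-0.04,0,0.03],[0,0,-0.07,0,0.03],[0,0,-0.07,0,0.03],[0,0,-0.07,0,0.03]]'|sed -n 5,6p
python3 -m pendant '[[-0.2,-0.012,0,0,0.03],[-0.2,-0.012,0,0,0.03],[-0.2,-0.012,0,0,0.03],[-0.2,-0.012,0,0,0.03],[-0.2,-0.012,0,0,0.03],[-0.2,-0.012,0,0,0.03]]'|sed -n 2p
python3 -m pendant '[[-0.208,-0.012,0,-0.04,0.03],[-0.208,-0.012,0,-0.04,0.03],[-0.208,-0.012,0,-0.04,0.03],[-0.208,-0.012,0,-0.04,0.03],[-0.208,-0.012,0,-0.04,0.03],[-0.208,-0.012,0,-0.04,0.03],[-0.208,-0.012,0,-0.04,0.03],[-0.208,-0.012,0,-0.04,0.03]]'
python3 -c "
from h import *
go(.425,-.335,.0765,-0.02)"
```

```text
opening: 0.0404
grasp_force: 30.0
position: [0.4472, -0.1321, 0.1406]
t: 17.87
position: [0.4238, -0.334, 0.1408]
tool_rot: [-2.243, -2.197, -0.0]
contact_force: [0.1, 0.1, -2.0]
opening: 0.0407
grasp_force: 30.0
tool y at -0.021 q6 -0.69 shift [-0.001, 0.0013, 0.0643, np.float64(-0.001)]
```

```bash
python3 -m pendant '[[0,0,0.03,0,0.03],[0,0,0.05,0,0.03],[0,0,0.061,0,0.03],[0,0,0.0645,0,0.03],[0,0,0.0645,0,0.03],[0,0,0.0645,0,0.03]]'|sed -n '2p;4,6p'
python3 -m pendant '[[0,0,0,0,0.06],[0,0,0,0,0.07],[0,0,0,0,0.07],[0,0,0,0,0.07],[0,0,0,0,0.07]]'|sed -n '2p;4,6p'
python3 -m pendant '[[0,0,-0.03,0,0.07],[0,0,-0.07,0,0.07],[0,0,-0.11,0,0.07],[0,0,-0.11,0,0.03],[0,0,-0.11,0,0.03],[0,0,-0.11,0,0.03]]'|sed -n 2p
python3 -c "
from h import *
c=[ray(n,uv,.043) for n,uv in [('w1',(421/1.25,248/1.25)),('w2',(428/1.25,67/1.25)),('w3',(474.5/1.25,223.5/1.25))]];print(c)
go(.5255,-.0185,.15,-0.06)"
```

```text
position: [0.4247, -0.3343, 0.0785]
contact_force: [0.3, -0.5, -1.0]
opening: 0.0408
grasp_force: 30.0
position: [0.4242, -0.3347, 0.0779]
contact_force: [-0.2, -0.1, 0.6]
opening: 0.0682
grasp_force: 0.0
position: [0.424, -0.3346, 0.1871]
[array([ 0.52525704, -0.01700765,  0.043     ]), array([ 0.52695441, -0.0187208 ,  0.043     ]), array([ 0.52530442, -0.01627084,  0.043     ])]
tool y at -0.02 q6 -0.7 shift [0.318, 0.0951, 0.0372, np.float64(0.04)]
```

```bash
python3 -m pendant '[[0.318,0.095,0.02,0.04,0.026],[0.318,0.095,0.02,0.04,0.026],[0.318,0.095,0.02,0.04,0.026],[0.318,0.095,0.02,0.04,0.026],[0.318,0.095,0.02,0.04,0.026],[0.318,0.095,0.02,0.04,0.026],[0.318,0.095,0.02,0.04,0.026],[0.318,0.095,0.02,0.04,0.026]]'|sed -n 2p
python3 -m pendant '[[0,0,0,0,0.026],[0,0,0,0,0.026]]'
python3 -c "
from h import *
im=wshot('w6');s=vision.snapshot('scene')['color'][130:330,220:480]
cv2.imwrite('pics/w6b.png',np.vstack([im,cv2.copyMakeBorder(cv2.resize(s,(260,200)),0,0,0,380,0)]))
go(.5255,-.018,.038,-0.06)"
```

```text
position: [0.5251, -0.0164, 0.1659]
t: 20.12
position: [0.5251, -0.0168, 0.1657]
tool_rot: [-2.282, -2.156, 0.003]
contact_force: [-0.2, -0.7, -0.1]
opening: 0.0258
grasp_force: 0.0
tool y at -0.06 q6 -0.02 shift [0.0011, 0.0007, 0.1285, np.float64(0.0)]
```

View pics/w6b.png

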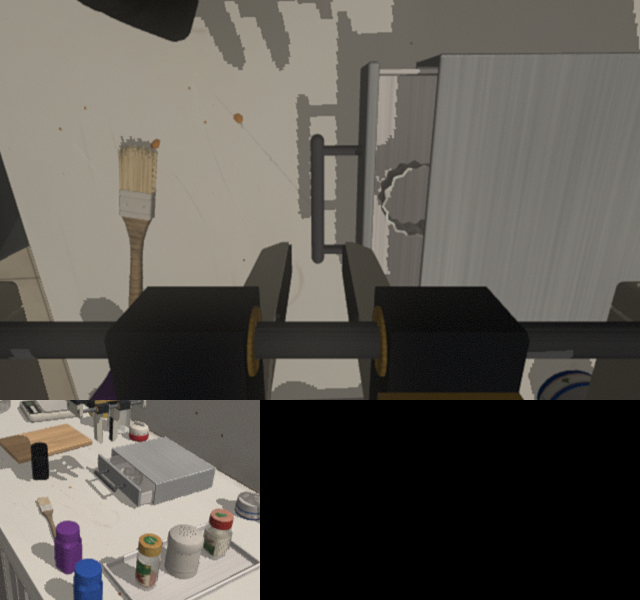

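All three stand on the pan. The bar is centred between the fingers at (318,198), with the panel face at column 362. Descending to pinch the bar.

```bash
python3 -m pendant '[[0.001,0.0005,0.04,0,0.024],[0.001,0.0005,0.08,0,0.024],[0.001,0.0005,0.1,0,0.024],[0.001,0.0005,0.115,0,0.024],[0.001,0.0005,0.127,0,0.024],[0.001,0.0005,0.127,0,0.024],[0.001,0.0005,0.127,0,0.024]]'
python3 -m pendant '[[0,0,0,0,0.003],[0,0,0,0,0.003],[0,0,0,0,0.003],[0,0,0,0,0.003]]'
```

```text
t: 20.8
position: [0.5259, -0.0185, 0.0407]
tool_rot: [-2.288, -2.152, 0.001]
contact_force: [0.6, -0.6, 0.4]
opening: 0.0237
grasp_force: 0.0
t: 21.13
position: [0.5266, -0.0178, 0.0418]
tool_rot: [2.286, 2.153, 0.001]
contact_force: [-1.4, -3.0, 7.0]
opening: 0.01
grasp_force: 30.0
```

```bash
python3 -m pendant '[[0,-0.01,0,0,0.003],[0,-0.022,0,0,0.003],[0,-0.034,0,0,0.003],[0,-0.046,0,0,0.003],[0,-0.058,0,0,0.003],[0,-0.068,0,0,0.003],[0,-0.076,0,0,0.003],[0,-0.078,0,0,0.003]]'
python3 -m pendant '[[0,0,0,0,0.003],[0,0,0,0,0.02],[0,0,0,0,0.024],[0,0,0,0,0.024]]'
python3 -m pendant '[[0,0,-0.04,0,0.024],[0,0,-0.08,0,0.024],[0,0,-0.12,0,0.04],[0,0,-0.16,0,0.09],[0,0,-0.16,0,0.09],[0,0,-0.16,0,0.09]]'
python3 -c "
from h import *
im=wshot('w7');cv2.imwrite('pics/w7b.png',im)
go(.53,-.02,.2,-0.06+np.pi/2)"
```

```text
t: 21.8
position: [0.4478, -0.0136, 0.0418]
tool_rot: [2.285, 2.152, 0.0]
contact_force: [0.3, -8.5, 5.0]
opening: 0.0101
grasp_force: 30.0
t: 22.13
position: [0.448, -0.0128, 0.0407]
tool_rot: [-2.287, -2.154, -0.0]
contact_force: [0.2, 0.3, 0.5]
opening: 0.0225
grasp_force: 0.0
t: 22.63
position: [0.4489, -0.0129, 0.2027]
tool_rot: [2.285, 2.152, 0.004]
contact_force: [0.0, -0.1, -1.2]
opening: 0.0458
grasp_force: 0.0
tool y at -0.06 q6 -0.03 shift [-0.0023, 0.082, 0.0007, np.float64(-1.571)]
```

View pics/w7b.png

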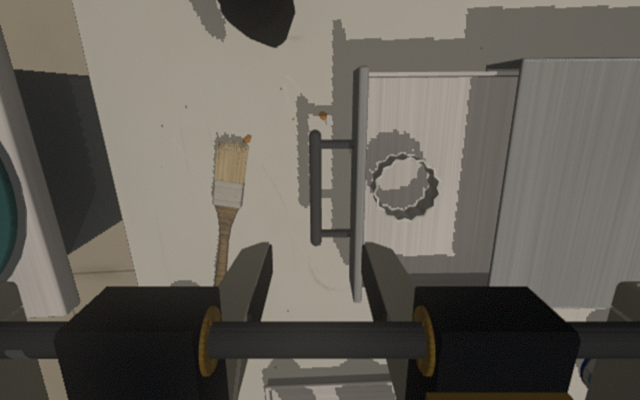

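The drawer is open about 118 mm and the cutter is clear, with its rim centred at (404,186).

```bash
python3 -m pendant '[[0,0.08,0,-1,0.085],[0,0.08,0,-1,0.085],[0,0.08,0,-1,0.085],[0,0.08,0,-1,0.085],[0,0.08,0,-1,0.085],[0,0.08,0,-1,0.085],[0,0.08,0,-1,0.085],[0,0.08,0,-1,0.085]]'|sed -n 2p
python3 -m pendant '[[0,0,0,-0.571,0.085],[0,0,0,-0.571,0.085],[0,0,0,-0.571,0.085],[0,0,0,-0.571,0.085],[0,0,0,-0.571,0.085],[0,0,0,-0.571,0.085],[0,0,0,-0.571,0.085]]'|sed -n 2,3p
python3 - <<'E'
from h import *
for uv in [(404,186),(372,186),(438,186),(404,153),(404,219)]: print(ray('w7',uv,.042).round(4))
p=ray('w7',(404,186),.042);im=wshot('w8');cv2.imwrite('pics/w8b.png',im)
go(p[0],p[1],.1,-0.06+np.pi/2)
E
```

```text
position: [0.5274, -0.0176, 0.1984]
position: [0.5276, -0.0177, 0.1991]
tool_rot: [-0.098, -3.138, -0.0]
[ 0.5295 -0.0161  0.042 ]
[ 0.5004 -0.0144  0.042 ]
[ 0.5605 -0.018   0.042 ]
[0.5291 0.0141 0.042 ]
[ 0.5299 -0.0481  0.042 ]
tool y at 1.508 q6 -1.59 shift [-0.0018, 0.0016, 0.0995, np.float64(-0.003)]
```

View pics/w8b.png

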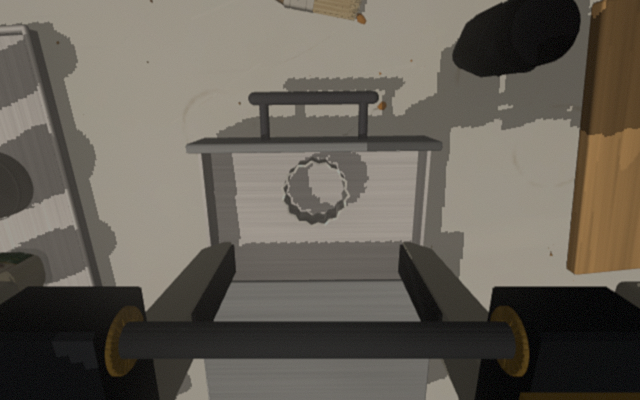

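The cutter is centred laterally at (316,189) with 62 mm diameter, and a board corner shows at (570,271).

```bash
python3 -c "
from h import *
print(ray('w8',(316,189),.042),ray('w8',(570,271),.019))
go(.529,-.0165,.036,-0.06+np.pi/2)"
python3 -m pendant '[[-0.001,0.001,0.04,0,0.088],[-0.001,0.001,0.08,0,0.088],[-0.001,0.001,0.12,0,0.088],[-0.001,0.001,0.14,0,0.088],[-0.001,0.001,0.155,0,0.088],[-0.001,0.001,0.163,0,0.088],[-0.001,0.001,0.163,0,0.088],[-0.001,0.001,0.163,0,0.088]]'
python3 -m pendant '[[0,0,0,0,0.045],[0,0,0,0,0.045],[0,0,0,0,0.045],[0,0,0,0,0.045],[0,0,0,0,0.045],[0,0,0,0,0.045]]'
```

```text
[ 0.52740687 -0.01857061  0.042     ] [0.63796304 0.23969165 0.019     ]
tool y at 1.508 q6 -1.59 shift [-0.0015, 0.0012, 0.1635, np.float64(-0.003)]
t: 24.65
position: [0.5293, -0.0168, 0.0381]
tool_rot: [0.095, 3.14, -0.0]
contact_force: [-0.6, -0.6, 0.1]
opening: 0.088
grasp_force: 0.0
t: 25.15
position: [0.5293, -0.0169, 0.0382]
tool_rot: [0.094, 3.14, -0.0]
contact_force: [-0.5, -0.1, 3.5]
opening: 0.0591
grasp_force: 30.0
```

```bash
python3 -m pendant '[[0,0,-0.03,0,0.045],[0,0,-0.07,0,0.045],[0,0,-0.11,0,0.045],[0,0,-0.15,0,0.045],[0,0,-0.17,0,0.045],[0,0,-0.17,0,0.045]]'|sed -n '2p;5,6p'
python3 -c "
from h import *
print(ray('w1',(310/1.25,118/1.25),.097))
for uv in [(219,172),(277,157),(311,173),(252,189)]: print(ray('scene',uv,.019).round(3))
go(.507,.3214,.2,.04+np.pi/2)"
```

```text
position: [0.5305, -0.0169, 0.2133]
opening: 0.0591
grasp_force: 30.0
[0.4217593  0.14018302 0.097     ]
[0.372 0.372 0.019]
[0.587 0.395 0.019]
[0.626 0.226 0.019]
[0.419 0.214 0.019]
tool y at 1.511 q6 -1.59 shift [0.0438, 0.3363, 0.0129, np.float64(-0.1)]
```

```bash
python3 -m pendant '[[0.04,0.29,0.0,-0.1,0.045],[0.04,0.29,0.0,-0.1,0.045],[0.04,0.29,0.0,-0.1,0.045],[0.04,0.29,0.0,-0.1,0.045],[0.04,0.29,0.0,-0.1,0.045],[0.04,0.29,0.0,-0.1,0.045],[0.04,0.29,0.0,-0.1,0.045],[0.04,0.29,0.0,-0.1,0.045]]'|sed -n '2p;5,6p'
python3 -m pendant '[[0,0.045,0.0,0,0.045],[0,0.045,0,0,0.045],[0,0.045,0,0,0.045],[0,0.045,0,0,0.045]]'|sed -n '2p;5,6p'
python3 -c "
from h import *
im=wshot('w9');cv2.imwrite('pics/w9b.png',im)
go(.507,.3214,.0435,.04+np.pi/2)"
```

```text
position: [0.5051, 0.2804, 0.2062]
opening: 0.0592
grasp_force: 30.0
position: [0.5045, 0.3197, 0.2067]
opening: 0.0589
grasp_force: 30.0
tool y at 1.611 q6 -1.09 shift [-0.0025, 0.0022, 0.1635, np.float64(-0.0)]
```

View pics/w9b.png

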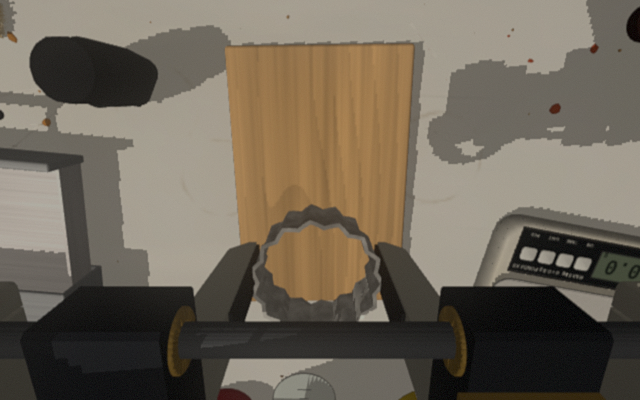

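The cutter is held level. The board's near corners are at (226,45) and (413,44), with its side edges at (238,200) and (408,200).

```bash
python3 - <<'E'
from h import *
a,b,c,d=[ray('w9',uv,.019)[:2] for uv in [(226,45),(413,44),(238,200),(408,200)]]
e=(b-a)/np.linalg.norm(b-a);n=np.array([e[1],-e[0]])
print(a,b,c,d,np.linalg.norm(b-a),'center',(a+b)/2+.13*n*np.sign(n[0]))
go(.507,.3214,.0435,.04+np.pi/2)
E
```

```text
[0.3843035  0.23396558] [0.37675469 0.39917597] [0.52709555 0.24122608] [0.52012607 0.41137134] 0.16538275813330483 center [0.5103936  0.32250456]
tool y at 1.611 q6 -1.09 shift [-0.0025, 0.0022, 0.1635, np.float64(-0.0)]
```

```bash
python3 -m pendant '[[-0.004,0.003,0.04,0,0.045],[-0.004,0.003,0.08,0,0.045],[-0.004,0.003,0.11,0,0.045],[-0.004,0.003,0.135,0,0.045],[-0.004,0.003,0.152,0,0.045],[-0.004,0.003,0.161,0,0.045],[-0.004,0.003,0.164,0,0.045],[-0.004,0.003,0.164,0,0.045]]'|sed -n '2p;4,6p'
python3 -m pendant '[[0,0,0,0,0.045],[0,0,0,0,0.045]]'
```

```text
position: [0.5089, 0.3226, 0.0439]
contact_force: [-0.1, -0.5, -0.3]
opening: 0.0592
grasp_force: 30.0
t: 27.53
position: [0.5092, 0.3233, 0.0451]
tool_rot: [-0.063, 3.139, 0.001]
contact_force: [-0.0, 0.0, -0.0]
opening: 0.0589
grasp_force: 30.0
```

```bash
python3 -m pendant '[[0,0,0.0015,0,0.045],[0,0,0.0015,0,0.045],[0,0,0.0015,0,0.06],[0,0,0.0015,0,0.075],[0,0,0.0015,0,0.085],[0,0,0.0015,0,0.085],[0,0,0.0015,0,0.085]]'|sed -n '2p;4,6p'
python3 -m pendant '[[0,0,-0.03,0,0.085],[0,0,-0.07,0,0.085],[0,0,-0.11,0,0.085],[0,0,-0.13,0,0.085],[0,0,-0.13,0,0.085],[0,0,-0.13,0,0.085]]'|sed -n '2p;4,6p'
python3 -c "
from h import *
im=wshot('w10')
go(.4483,-.0135,.16,-0.06)"
```

```text
position: [0.5086, 0.3232, 0.0422]
contact_force: [0.7, 0.9, 0.1]
opening: 0.082
grasp_force: 0.0
position: [0.509, 0.3234, 0.1733]
contact_force: [-0.8, -0.7, -0.4]
opening: 0.085
grasp_force: 0.0
tool y at 1.611 q6 -1.09 shift [0.0737, -0.3339, 0.0118, np.float64(-1.471)]
```

```bash
python3 -m pendant '[[0.07,-0.29,0,0.9,0.03],[0.07,-0.29,0,0.9,0.03],[0.07,-0.29,0,0.9,0.03],[0.07,-0.29,0,0.9,0.03],[0.07,-0.29,0,0.9,0.03],[0.07,-0.29,0,0.9,0.03],[0.07,-0.29,0,0.9,0.03],[0.07,-0.29,0,0.9,0.03]]'|sed -n 2p
python3 -m pendant '[[0,0,0,0.77,0.024],[0,0,0,0.77,0.024],[0,0,0,0.77,0.024],[0,0,0,0.77,0.024],[0,0,0,0.77,0.024],[0,0,0,0.77,0.024],[0,0,0,0.77,0.024],[0,0,0,0.77,0.024]]'|sed -n 2p
python3 -c "
from h import *
go(.4483,-.0135,.041,-0.06)"
```

```text
position: [0.4487, 0.0263, 0.1706]
position: [0.45, 0.0308, 0.171]
tool y at -0.056 q6 0.07 shift [-0.0443, 0.001, 0.13, np.float64(0.004)]
```

```bash
python3 -m pendant '[[-0.044,0.0005,0,0.004,0.024],[-0.044,0.0005,0,0.004,0.024],[-0.044,0.0005,0,0.004,0.024],[-0.044,0.0005,0,0.004,0.024]]'|sed -n '2p;5p'
python3 -c "
from h import *
im=wshot('w11');a=cv2.imread('pics/w10.png');cv2.imwrite('pics/w11b.png',cv2.resize(np.vstack([im[:300],a[:300]]),(640,600)))
go(.4483,-.0135,.041,-0.06)"
```

```text
position: [0.4481, -0.0133, 0.1718]
opening: 0.024
tool y at -0.061 q6 -0.02 shift [-0.0006, 0.0002, 0.1309, np.float64(-0.001)]
```

View pics/w11b.png

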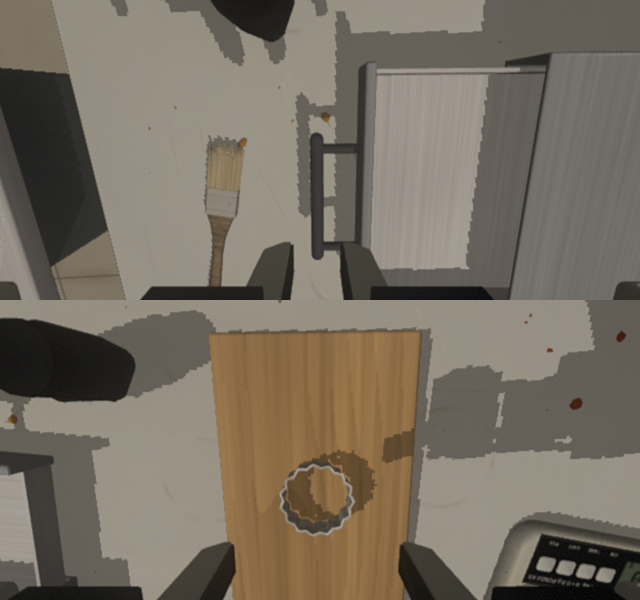

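The bar is centred at (317,197), and the cutter lies flat, mid-board laterally at (317,499) in the lower half. I'll check its position along x while gripping the bar.

```bash
python3 - <<'E'
from h import *
print('cutter',ray('w10',(317,199),.047))
a,b=[ray('w10',uv,.019)[:2] for uv in [(210,34),(420,32)]];e=(b-a)/np.linalg.norm(b-a);n=np.array([e[1],-e[0]]);print('board c',(a+b)/2+.13*n*np.sign(n[0]))
E
python3 -m pendant '[[0,0,0.04,0,0.024],[0,0,0.08,0,0.024],[0,0,0.1,0,0.024],[0,0,0.115,0,0.024],[0,0,0.13,0,0.024],[0,0,0.131,0,0.024],[0,0,0.131,0,0.024]]'|sed -n '2p;4p'
python3 -m pendant '[[0,0,0,0,0.003],[0,0,0,0,0.003],[0,0,0,0,0.003],[0,0,0,0,0.003]]'|sed -n '2p;4,6p'
python3 -m pendant '[[0,0.015,0,0,0.003],[0,0.03,0,0,0.003],[0,0.046,0,0,0.003],[0,0.062,0,0,0.003],[0,0.078,0,0,0.003],[0,0.092,0,0,0.003],[0,0.105,0,0,0.003],[0,0.108,0,0,0.003]]'|sed -n '2p;4,6p'
```

```text
cutter [0.50976416 0.32343201 0.047     ]
board c [0.51150334 0.3230745 ]
position: [0.4479, -0.0126, 0.0408]
contact_force: [-0.4, 0.4, -0.2]
position: [0.4487, -0.0132, 0.0422]
contact_force: [-0.9, 3.0, 6.7]
opening: 0.0099
grasp_force: 30.0
position: [0.558, -0.0191, 0.0422]
contact_force: [0.8, 11.7, 10.8]
opening: 0.01
grasp_force: 30.0
```

```bash
for i in 1; do :; done
python3 -m pendant '[[0,0.002,0,0,0.003],[0,0.004,0,0,0.003],[0,0.004,0,0,0.003]]'|sed -n '2p;4p'
python3 -m pendant '[[0,0.002,0,0,0.003],[0,0.003,0,0,0.003],[0,0.003,0,0,0.003]]'|sed -n '2p;4p'
```

```text
position: [0.561, -0.0192, 0.0423]
contact_force: [1.0, 12.0, 5.7]
position: [0.5635, -0.0194, 0.0422]
contact_force: [-1.6, 12.4, 8.1]
```

```bash
python3 -m pendant '[[0,0.002,0,0,0.003],[0,0.003,0,0,0.003],[0,0.003,0,0,0.003]]'|sed -n '2p;4p'
python3 -m pendant '[[0,0.001,0,0,0.003],[0,0.002,0,0,0.003],[0,0.002,0,0,0.003]]'|sed -n '2p;4p'
```

```text
position: [0.5637, -0.0194, 0.042]
contact_force: [-31.0, 13.2, 26.3]
position: [0.5639, -0.0194, 0.0417]
contact_force: [-49.0, 13.9, 36.3]
```

The stop is reached at 31 then 49 N, so the drawer is shut. I'll ease off, release, rise and look.

```bash
python3 -m pendant '[[0,-0.004,0,0,0.003],[0,-0.004,0,0,0.015],[0,-0.004,0,0,0.024],[0,-0.004,0,0,0.024],[0,-0.004,0,0,0.024]]'|sed -n '2p;4,6p'
python3 -m pendant '[[0,0,-0.04,0,0.024],[0,0,-0.08,0,0.024],[0,0,-0.12,0,0.05],[0,0,-0.15,0,0.08],[0,0,-0.15,0,0.08],[0,0,-0.15,0,0.08]]'|sed -n '2p;4,6p'
python3 -c "
from h import *
im=wshot('w12')
go(.424,-.335,.19,-0.02)"
```

```text
position: [0.5641, -0.0208, 0.0412]
contact_force: [0.2, -0.0, 0.6]
opening: 0.0237
grasp_force: 0.0
position: [0.5647, -0.0208, 0.193]
contact_force: [-0.5, -0.4, 0.3]
opening: 0.0461
grasp_force: 0.0
tool y at -0.063 q6 -0.02 shift [-0.3224, -0.12, 0.0011, np.float64(-0.043)]
```

```bash
python3 -m pendant '[[-0.19,-0.12,0,-0.04,0.062],[-0.19,-0.12,0,-0.04,0.062],[-0.19,-0.12,0,-0.04,0.062],[-0.19,-0.12,0,-0.04,0.062],[-0.19,-0.12,0,-0.04,0.062],[-0.19,-0.12,0,-0.04,0.062],[-0.19,-0.12,0,-0.04,0.062],[-0.19,-0.12,0,-0.04,0.062]]'|sed -n '2p'
python3 -c "
from h import *
im=wshot('w13');a=cv2.imread('pics/w12.png');cv2.imwrite('pics/w13b.png',np.vstack([im[:300],a[:300]]))
go(.4242,-.3347,.19,-0.02)"
```

```text
position: [0.4315, -0.2032, 0.1898]
tool y at -0.024 q6 -0.47 shift [-0.1323, -0.0047, -0.0002, np.float64(-0.004)]
```

View pics/w13b.png

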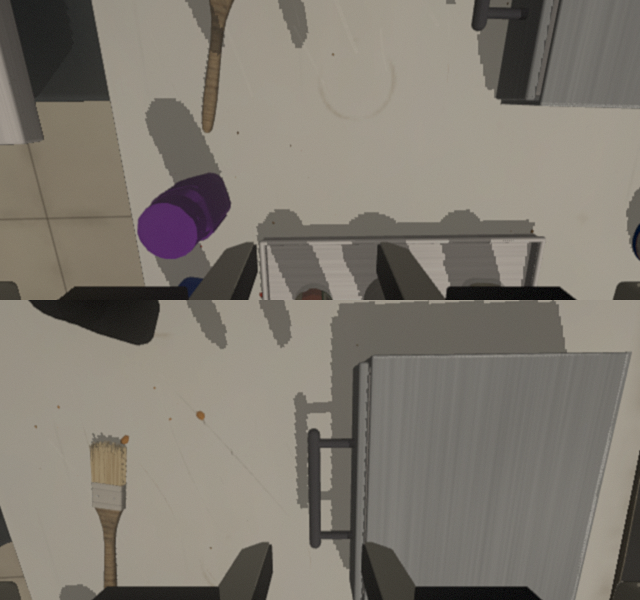

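The drawer is shut flush (panel at columns 357–372), and the three things on the pan cast upright shadows. Next, the tall jar.

```bash
python3 -m pendant '[[-0.132,-0.004,0,0,0.062],[-0.132,-0.004,0,0,0.062],[-0.132,-0.004,0,0,0.062],[-0.132,-0.004,0,0,0.062],[-0.132,-0.004,0,0,0.062],[-0.132,-0.004,0,0,0.062]]'|sed -n '2p;5p'
python3 -c "
from h import *
go(.4242,-.3347,.077,-0.02)"
```

```text
position: [0.4257, -0.3337, 0.1902]
opening: 0.0617
tool y at -0.023 q6 -0.69 shift [-0.0012, -0.0013, 0.1132, np.float64(-0.003)]
```

```bash
python3 -m pendant '[[-0.001,-0.001,0,0,0.062],[-0.001,-0.001,0.04,0,0.062],[-0.001,-0.001,0.08,0,0.062],[-0.001,-0.001,0.1,0,0.062],[-0.001,-0.001,0.113,0,0.062],[-0.001,-0.001,0.113,0,0.062],[-0.001,-0.001,0.113,0,0.062]]'|sed -n '2p;4p'
python3 -m pendant '[[0,0,0,0,0.03],[0,0,0,0,0.03],[0,0,0,0,0.03],[0,0,0,0,0.03],[0,0,0,0,0.03],[0,0,0,0,0.03]]'|sed -n '2p;4,6p'
python3 -m pendant '[[0,0,-0.04,0,0.03],[0,0,-0.08,0,0.03],[0,0,-0.08,0,0.03],[0,0,-0.08,0,0.03]]'|sed -n '2p;4,6p'
python3 -c "
from h import *
go(.472,.0712,.15,-0.06)"
```

```text
position: [0.4247, -0.3351, 0.0791]
contact_force: [-0.6, 0.0, -0.1]
position: [0.4246, -0.3359, 0.0792]
contact_force: [1.1, 0.1, 6.4]
opening: 0.0404
grasp_force: 30.0
position: [0.4249, -0.3362, 0.1607]
contact_force: [-0.2, -0.5, -2.0]
opening: 0.0409
grasp_force: 30.0
tool y at -0.023 q6 -0.69 shift [0.4084, 0.0377, 0.0097, np.float64(0.037)]
```

```bash
python3 -m pendant '[[0.2,0.019,0,0.037,0.03],[0.2,0.019,0,0.037,0.03],[0.2,0.019,0,0.037,0.03],[0.2,0.019,0,0.037,0.03],[0.2,0.019,0,0.037,0.03],[0.2,0.019,0,0.037,0.03]]'|sed -n '2p'
python3 -m pendant '[[0.207,0.027,0,0,0.03],[0.207,0.027,0,0,0.03],[0.207,0.027,0,0,0.03],[0.207,0.027,0,0,0.03],[0.207,0.027,0,0,0.03],[0.207,0.027,0,0,0.03],[0.207,0.027,0,0,0.03],[0.207,0.027,0,0,0.03]]'|sed -n '2p;5,6p'
python3 -c "
from h import *
go(.472,.0702,.077,-0.06)"
```

```text
position: [0.4477, -0.1314, 0.157]
position: [0.4868, 0.0687, 0.1571]
opening: 0.041
grasp_force: 30.0
tool y at -0.059 q6 0.15 shift [0.0007, -0.0147, 0.0801, np.float64(0.001)]
```

```bash
python3 -m pendant '[[0.001,-0.0147,0,0,0.03],[0.001,-0.0147,0.03,0,0.03],[0.001,-0.0147,0.055,0,0.03],[0.001,-0.0147,0.07,0,0.03],[0.001,-0.0147,0.078,0,0.03],[0.001,-0.0147,0.08,0,0.03],[0.001,-0.0147,0.08,0,0.03],[0.001,-0.0147,0.08,0,0.03]]'|sed -n '2p;4,6p'
python3 -m pendant '[[0,0,0,0,0.03],[0,0,0,0,0.03]]'|sed -n '2p;4,6p'
```

```text
position: [0.473, 0.0704, 0.0792]
contact_force: [0.2, -0.6, -0.7]
opening: 0.041
grasp_force: 30.0
position: [0.473, 0.0708, 0.0791]
contact_force: [0.8, 0.4, -0.1]
opening: 0.0406
grasp_force: 30.0
```

```bash
python3 -m pendant '[[0,-0.001,0.0028,0,0.03],[0,-0.001,0.0028,0,0.03],[0,-0.001,0.0028,0,0.06],[0,-0.001,0.0028,0,0.07],[0,-0.001,0.0028,0,0.07],[0,-0.001,0.0028,0,0.07]]'|sed -n '2p;4,6p'
python3 -m pendant '[[0,0,-0.03,0,0.07],[0,0,-0.07,0,0.08],[0,0,-0.11,0,0.08],[0,0,-0.11,0,0.08],[0,0,-0.11,0,0.08]]'|sed -n '2p'
python3 -m pendant '[[-0.2,0.03,0,-0.04,0.08],[-0.2,0.03,0,-0.04,0.08],[-0.2,0.03,0,-0.04,0.08],[-0.2,0.03,0,-0.04,0.08],[-0.2,0.03,0,-0.04,0.08],[-0.2,0.03,0,-0.04,0.08],[-0.2,0.03,0,-0.04,0.08]]'|sed -n '2p'
python3 -c "
from h import *
go(.5145,-.335,.185,-0.02)"
```

```text
position: [0.4715, 0.0709, 0.0753]
contact_force: [-0.0, -0.2, 0.3]
opening: 0.063
grasp_force: 0.0
position: [0.4724, 0.071, 0.1875]
position: [0.4889, -0.1319, 0.1836]
tool y at -0.023 q6 -0.29 shift [-0.2024, 0.0303, -0.0016, np.float64(-0.003)]
```

```bash
python3 -m pendant '[[-0.203,0.03,0,0,0.08],[-0.203,0.03,0,0,0.08],[-0.203,0.03,0,0,0.08],[-0.203,0.03,0,0,0.08],[-0.203,0.03,0,0,0.08],[-0.203,0.03,0,0,0.08],[-0.203,0.03,0,0,0.08],[-0.203,0.03,0,0,0.08]]'|sed -n '2p;5p'
python3 -c "
from h import *
im=wshot('w14')
go(.5145,-.335,.0825,-0.02)"
```

```text
position: [0.5156, -0.3327, 0.1845]
opening: 0.0801
tool y at -0.019 q6 -0.6 shift [-0.0026, -0.001, 0.1024, np.float64(0.001)]
```

```bash
python3 -m pendant '[[-0.003,-0.001,0,0,0.08],[-0.003,-0.001,0.04,0,0.08],[-0.003,-0.001,0.07,0,0.08],[-0.003,-0.001,0.09,0,0.08],[-0.003,-0.001,0.103,0,0.08],[-0.003,-0.001,0.103,0,0.08],[-0.003,-0.001,0.103,0,0.08]]'|sed -n '2p;4p'
python3 -m pendant '[[0,0,0,0,0.05],[0,0,0,0,0.05],[0,0,0,0,0.05],[0,0,0,0,0.05],[0,0,0,0,0.05],[0,0,0,0,0.05]]'|sed -n '2p;4,6p'
python3 -m pendant '[[0,0,-0.04,0,0.05],[0,0,-0.07,0,0.05],[0,0,-0.07,0,0.05],[0,0,-0.07,0,0.05]]'|sed -n '2p;4,6p'
python3 -c "
from h import *
go(.469,-.016,.15,-0.06)"
```

```text
position: [0.5146, -0.3367, 0.0831]
contact_force: [-0.1, -0.2, 0.9]
position: [0.515, -0.3375, 0.0838]
contact_force: [0.3, 0.3, 7.2]
opening: 0.065
grasp_force: 30.0
position: [0.515, -0.3375, 0.1544]
contact_force: [-1.0, 0.2, -2.9]
opening: 0.0655
grasp_force: 30.0
tool y at -0.02 q6 -0.6 shift [0.3206, -0.0524, 0.0036, np.float64(0.04)]
```

```bash
python3 -m pendant '[[0.318,-0.0524,0,0.04,0.05],[0.318,-0.0524,0,0.04,0.05],[0.318,-0.0524,0,0.04,0.05],[0.318,-0.0524,0,0.04,0.05],[0.318,-0.0524,0,0.04,0.05],[0.318,-0.0524,0,0.04,0.05],[0.318,-0.0524,0,0.04,0.05],[0.318,-0.0524,0,0.04,0.05]]'|sed -n '2p'
python3 -m pendant '[[0,0,0,0,0.05],[0,0,0,0,0.05]]'|sed -n '2p;5,6p'
python3 -c "
from h import *
go(.469,-.0185,.0808,-0.06)"
```

```text
position: [0.467, -0.0155, 0.151]
position: [0.4678, -0.0169, 0.1513]
opening: 0.0644
grasp_force: 30.0
tool y at -0.057 q6 -0.03 shift [-0.0016, 0.0014, 0.0705, np.float64(0.003)]
```

```bash
python3 -m pendant '[[-0.001,0.001,0.03,0,0.05],[-0.001,0.001,0.05,0,0.05],[-0.001,0.001,0.063,0,0.05],[-0.001,0.001,0.07,0,0.05],[-0.001,0.001,0.07,0,0.05],[-0.001,0.001,0.07,0,0.05]]'|sed -n '2p;4,6p'
python3 -m pendant '[[0,0,0.001,0,0.05],[0,0,0.001,0,0.05]]'|sed -n '2p;4,6p'
```

```text
position: [0.4694, -0.0198, 0.0824]
contact_force: [-0.1, 0.1, -1.8]
opening: 0.0649
grasp_force: 30.0
position: [0.4695, -0.0195, 0.0816]
contact_force: [-0.6, 0.4, -1.7]
opening: 0.0651
grasp_force: 30.0
```

```bash
python3 -m pendant '[[0.001,0,0.0005,0,0.05],[0.001,0,0.0005,0,0.05],[0.001,0,0.0005,0,0.07],[0.001,0,0.0005,0,0.08],[0.001,0,0.0005,0,0.08],[0.001,0,0.0005,0,0.08]]'|sed -n '2p;4,6p'
python3 -m pendant '[[0,0,-0.03,0,0.08],[0,0,-0.07,0,0.08],[0,0,-0.10,0,0.08],[0,0,-0.10,0,0.08],[0,0,-0.10,0,0.08]]'|sed -n '2p'
python3 -m pendant '[[-0.315,0.12,0,-0.04,0.08],[-0.315,0.12,0,-0.04,0.08],[-0.315,0.12,0,-0.04,0.08],[-0.315,0.12,0,-0.04,0.08],[-0.315,0.12,0,-0.04,0.08],[-0.315,0.12,0,-0.04,0.08],[-0.315,0.12,0,-0.04,0.08],[-0.315,0.12,0,-0.04,0.08]]'|sed -n '2p'
python3 -m pendant '[[0,0,0,0,0.08],[0,0,0,0,0.08]]'|sed -n '2p'
python3 -c "
from h import *
go(.604,-.335,.073,-0.02)"
```

```text
position: [0.4695, -0.0181, 0.0811]
contact_force: [0.1, -0.7, 1.5]
opening: 0.0796
grasp_force: 0.0
position: [0.4701, -0.0182, 0.1826]
position: [0.5689, -0.3382, 0.1789]
position: [0.5687, -0.3377, 0.1781]
tool y at -0.022 q6 -0.55 shift [0.0033, 0.0356, 0.105, np.float64(-0.002)]
```

```bash
python3 -m pendant '[[0.0025,0.0355,0,0,0.08],[0.0025,0.0355,0.03,0,0.08],[0.0025,0.0355,0.06,0,0.08],[0.0025,0.0355,0.09,0,0.08],[0.0025,0.0355,0.106,0,0.08],[0.0025,0.0355,0.106,0,0.08],[0.0025,0.0355,0.106,0,0.08]]'|sed -n '2p;4p'
python3 -m pendant '[[0,0,0,0,0.03],[0,0,0,0,0.03],[0,0,0,0,0.03],[0,0,0,0,0.03],[0,0,0,0,0.03],[0,0,0,0,0.03],[0,0,0,0,0.03]]'|sed -n '2p;4,6p'
python3 -m pendant '[[0,0,-0.04,0,0.03],[0,0,-0.075,0,0.03],[0,0,-0.075,0,0.03],[0,0,-0.075,0,0.03]]'|sed -n '2p;4,6p'
python3 -c "
from h import *
go(.462,-.103,.15,-0.06)"
```

```text
position: [0.6042, -0.3333, 0.0743]
contact_force: [0.0, -0.7, 1.6]
position: [0.6048, -0.3346, 0.0753]
contact_force: [-0.8, 0.2, 2.6]
opening: 0.0455
grasp_force: 29.7
position: [0.6054, -0.3349, 0.1524]
contact_force: [0.5, -0.3, -0.6]
opening: 0.0454
grasp_force: 29.7
tool y at -0.02 q6 -0.52 shift [0.229, -0.148, 0.0014, np.float64(0.04)]
```

Same grip offset as when it was placed, so the table TCP height is about 0.0723.

```bash
python3 -m pendant '[[0.229,-0.148,0,0.04,0.03],[0.229,-0.148,0,0.04,0.03],[0.229,-0.148,0,0.04,0.03],[0.229,-0.148,0,0.04,0.03],[0.229,-0.148,0,0.04,0.03],[0.229,-0.148,0,0.04,0.03],[0.229,-0.148,0,0.04,0.03],[0.229,-0.148,0,0.04,0.03]]'|sed -n '2p'
python3 -m pendant '[[0,0,0,0,0.03],[0,0,0,0,0.03]]'|sed -n '2p;5,6p'
python3 -c "
from h import *
go(.462,-.103,.0725,-0.06)"
```

```text
position: [0.4591, -0.0996, 0.1488]
position: [0.4614, -0.1028, 0.1493]
opening: 0.0457
grasp_force: 29.7
tool y at -0.06 q6 -0.21 shift [-0.0002, 0.0007, 0.0768, np.float64(0.0)]
```

```bash
python3 -m pendant '[[0,0.0005,0.03,0,0.03],[0,0.0005,0.055,0,0.03],[0,0.0005,0.07,0,0.03],[0,0.0005,0.077,0,0.03],[0,0.0005,0.077,0,0.03],[0,0.0005,0.077,0,0.03]]'|sed -n '2p;4,6p'
python3 -m pendant '[[0,0,0.001,0,0.03],[0,0,0.001,0,0.03]]'|sed -n '2p;4,6p'
```

```text
position: [0.462, -0.1033, 0.0725]
contact_force: [-0.7, 0.4, -0.5]
opening: 0.0453
grasp_force: 29.8
position: [0.462, -0.1029, 0.0718]
contact_force: [-0.1, -0.6, 0.2]
opening: 0.0453
grasp_force: 29.8
```

Release, rise to the first viewing pose and compare.

```bash
python3 -m pendant '[[0,0,0.0005,0,0.03],[0,0,0.0005,0,0.055],[0,0,0.0005,0,0.07],[0,0,0.0005,0,0.07],[0,0,0.0005,0,0.07]]'|sed -n '2p;4,6p'
python3 -m pendant '[[0,0,-0.04,0,0.07],[0,0,-0.08,0,0.08],[0,0,-0.12,0,0.08],[0,0,-0.15,0,0.08],[0,0,-0.19,0,0.08],[0,0,-0.22,0,0.08],[0,0,-0.22,0,0.08],[0,0,-0.22,0,0.08]]'|sed -n '2p'
python3 -m pendant '[[0.15,0.04,-0.11,0,0.08],[0.15,0.04,-0.11,0,0.08],[0.15,0.04,-0.11,0,0.08],[0.15,0.04,-0.11,0,0.08],[0.15,0.04,-0.11,0,0.08],[0.15,0.04,-0.11,0,0.08],[0.15,0.04,-0.11,0,0.08],[0.15,0.04,-0.11,0,0.08]]'|sed -n '2p'
python3 -m pendant '[[0,0,0,0,0.08],[0,0,0,0,0.08]]'
python3 - <<'E'
from h import *
im=wshot('w15');cv2.imwrite('pics/w15b.png',cv2.resize(im,(800,500),interpolation=2))
E
```

```text
position: [0.4618, -0.1025, 0.0715]
contact_force: [0.1, -1.2, 0.5]
opening: 0.0668
grasp_force: 0.0
position: [0.4622, -0.1026, 0.2929]
position: [0.5105, 0.0444, 0.3995]
t: 50.37
position: [0.5104, 0.0439, 0.4004]
tool_rot: [-2.288, -2.152, 0.002]
contact_force: [0.2, -0.7, 0.1]
opening: 0.0799
grasp_force: 0.0
```

View pics/w15b.png

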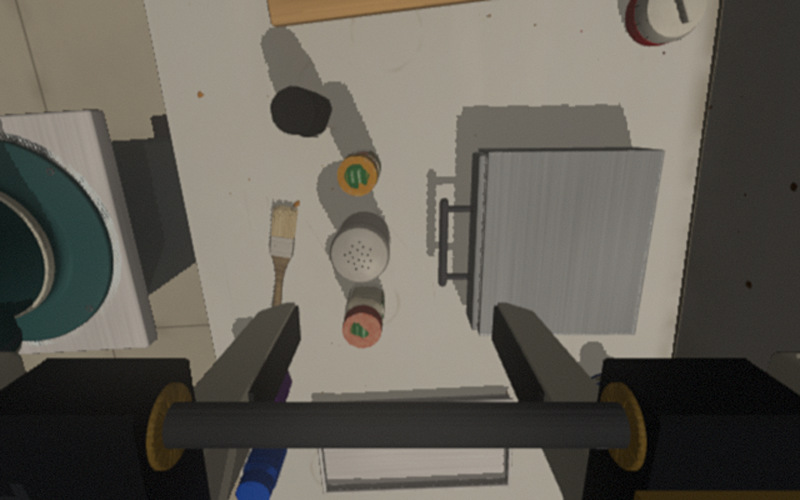

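The final view shows the tall cap at (358,175), the shaker top at (360,255) and the red cap at (362,327), all upright, with the drawer flush. I'll compare with the start and check the cutter in the scene camera data.

```bash
python3 - <<'E'
from h import *
P=dict(tall=(358,175,.106),shk=(360,255,.092),short=(362,327,.097))
for k,v in P.items(): print(k,ray('w15',(v[0]/1.25,v[1]/1.25),v[2]).round(4))
# scene-camera difference against the start, near each cap
a=cv2.imread('pics/scene0.png');b=vision.snapshot('scene')['color'];g=[cv2.cvtColor(i[160:260,270:340],7).astype(np.float32) for i in(a,b)]
print(cv2.phaseCorrelate(*g))
cv2.imwrite('pics/end.png',np.vstack([cv2.resize(i[140:260,200:440],(600,300),interpolation=2) for i in(a,b)]))
E
```

```text
tall [0.4743 0.0734 0.106 ]
shk [ 0.4677 -0.0147  0.092 ]
short [ 0.4633 -0.0987  0.097 ]
((0.24020317930644808, -0.08570585878510428), 0.7374086836311552)
```

View pics/end.png

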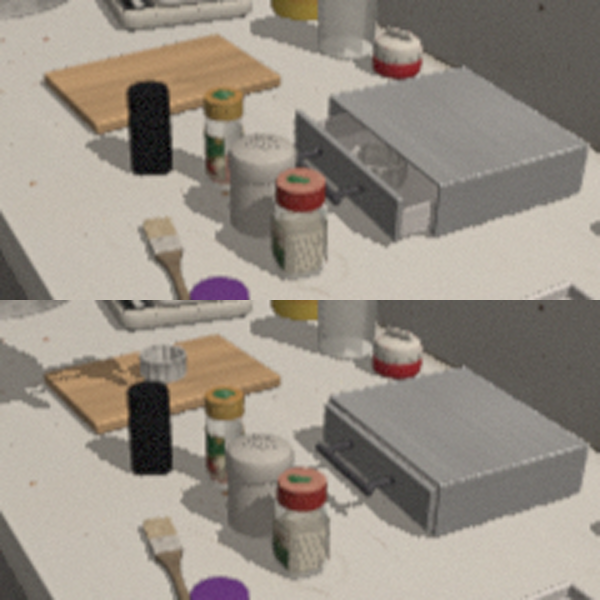

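The jars and shaker are back within a few millimetres, the cutter lies flat mid-board, and the drawer is shut.

```bash
python3 -c "
from workcell import manip
print(manip.job_done())"
```

```text
the job is handed in; nothing more can be done
None
```

The job is handed in after about 50 s of robot time: the cutter lies flat in the middle of the board, the drawer is shut, and the tall jar, shaker and short jar stand upright within about 4 mm of where they started by my camera measurements; the judge's verdict was not shown to me.

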